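# Make up two hardware kits for the plank furniture

### The arm

A 7-joint arm with a two-finger parallel gripper is mounted at the origin on the work surface. World frame = base frame: x ahead of the robot, y to its left, z up, the work surface at z = 0. Lengths are in m, angles in rad, forces in N, time in s.
With the tool pointing down it reaches from about 0.425 to 1.025 m from the base axis. Payload 9.4 kg.
Tool frame: the origin (TCP) lies where the fingers leave the gripper's body, on its centre line; the fingertips stand 73 mm ahead of it and the grasp point (between the pads) lies 54 mm ahead of it (bot.tcp_to_tips is the z of the fingertips in the tool frame, in m); z points along the fingers, y is the direction in which the jaws open and shut (so a half turn about z gives the same grasp; the last joint's range is limited). The gripper opens to 85 mm and grips with 20 to 120 N. Pads are 22 mm wide; open, the fingers measure 114 mm over their backs; the gripper's body (76 mm by 85 mm) begins 54 mm behind the grasp point. The pads swing forward as they close: fully open they stand 13 mm farther back than shut.
Start: joints at [-1.357, 0.599, -0.003, 1.599, 0.002, 0.943, -0.08], TCP at [0.208, 0.695, 0.304] pointing down, gripper open.
Joint ranges: [-2.57, 2.57], [-0.35, 1.97], [-1.29, 1.29], [0.11, 2.56], [-1.05, 4.19], [0.11, 1.86], [-2.63, 2.63]. Speed limits (rad/s): [2.22, 2.22, 3.01, 3.01, 3.14, 3.14, 3.14].

### API

Orientations are given as a unit quaternion [x, y, z, w].
In Python, from workcell import bot gives the robot as it stands.
- The arm moves only by the tool drive_tool, never from a script. Its argument "increments" is a list of rows, each a list of 3 entries, a list of its own where there are three numbers: the shift along the world's x, y, z in m, then the turn about the world's z in rad, then the finger opening in m, from 0 to 0.0854. A call has 1 to 10 rows; each row shifts and turns the pose as measured when the row begins; what a row does not reach is not made up. A row lasts 1/12 s, in which the tool goes at most 41.7 mm and 7.16 degrees, less where a joint would pass 70% of its speed; a pose out of reach is approached as far as the arm can. A call with a gripper value outside its range is refused whole. The fingers move at their own pace and stop on an object; the grip force is fixed at half the most. Time passes only in rows, so rows that do not move let the fingers close. It gives the time, the measured TCP pose, the force and the opening at its end, in the units of the state.
- bot.get_obs(): the state, without advancing time (a new reading comes with each control period).
- bot.read_camera(name): name is "side" or "top"; returns a dict with "frame" (384x512x3 uint8, blue, green, red), "fx", "fy", "cx", "cy" (pixels), "pose" (4x4, takes a point from camera to world coordinates). Camera axes: x right, y up, looking along -z (the intrinsics and any distortion apply to the point x, -y, -z); pixel columns grow to the right and rows downward; lengths in m; the calibration is good to about 2 mm. A picture is of the moment at which its call begins. There is no depth.
- bot.job_done(): hands the job in, once; it reports no verdict.
The state is a dict: "time": time; "joint_pos": joint angles; "dq": joint speeds; "joint_torque": joint torques, N m; "tcp_pos": TCP position; "tool_rot": TCP orientation; "wrist_force": force on the tool from outside, world axes, zero at the start; "wrist_torque": the same for the moment, N m; "gripper_width": finger opening in m.
Only numpy, scipy, OpenCV 4.12 (cv2) and the standard library are available. Lean on these libraries where they do the work, as an engineer would, in place of code of your own. Each camera call takes 0.05 s, during which the arm holds its last target. There are 200 camera calls.

### The job

Make up the two hardware kits from the stock in the middle of the bench: the pipe flange, the tall levelling foot and the corner bracket go in the tray with three compartments; the short levelling foot and the small wooden knob go in the tray with two. Each part gets a compartment of its own and is left standing upright, as it stood before, flat on the tray's floor. Leave the large knob and the coupling nut standing where they are.

Things in the scene. Friction and masses are not known exactly. Their poses are not given: they have to be found in the camera images.
- tray_three: The longer grey plastic kit tray, open on top, fixed to the bench: a row of three equal square compartments, each 74 x 74 mm inside. Outside 242 mm long (its x axis, the row), 84 mm wide (its y axis), 18 mm high; walls and partitions 5 mm thick, floor 5 mm thick. Origin at the centre of its underside; the compartment centres lie on its x axis at -79, 0 and +79 mm. Stands to the left or right of the stock, turned up to 15 degrees.
- tray_two: The shorter grey plastic kit tray, open on top, fixed to the bench: a row of two equal square compartments, each 74 x 74 mm inside. Outside 163 mm long (its x axis, the row), 84 mm wide (its y axis), 18 mm high; walls and partitions 5 mm thick, floor 5 mm thick. Origin at the centre of its underside; the compartment centres lie on its x axis at -39.5 and +39.5 mm. Stands to the left or right of the stock, turned up to 15 degrees.
- flange: Dark steel pipe flange: a round plate of 54 mm diameter and 8 mm thick, lying flat, with an upright pipe stub of 32 mm diameter in its middle, 45 mm tall overall. About 200 g. Origin at the centre of the underside, z up along the stub.
- foot_tall: Tall levelling foot, standing on a flat round black rubber base of 50 mm diameter and 14 mm thick, with a small 24 mm steel collar up to 20 mm and then an upright threaded steel stem of 14 mm diameter; 85 mm tall overall (the taller of the two feet). About 120 g. Origin at the centre of the underside, z up along the stem.
- foot_short: Short levelling foot, standing on a flat round black rubber base of 50 mm diameter and 14 mm thick, with a small 24 mm steel collar up to 20 mm and then an upright threaded steel stem of 14 mm diameter; 55 mm tall overall (the shorter of the two feet). About 90 g. Origin at the centre of the underside, z up along the stem.
- bracket: Heavy L-shaped steel corner bracket standing on one leg: flat leg 56 mm long (its x axis) x 40 mm wide (its y axis) x 8 mm thick, and an upright leg 8 mm thick and 40 mm wide at its -x end, centred 24 mm to -x of the origin, rising to 60 mm. About 250 g. Origin at the centre of the underside of the flat leg, z up.
- knob_small: Small turned wooden drawer knob (the smaller of the two), standing on its round base: diameter 42 mm at the base and again at the head, waisted in between, 48 mm tall; the widest part of the head runs from 30 to 43 mm above its underside. About 50 g. Origin at the centre of the underside, z up.
- knob_large: Large turned wooden drawer knob (the larger of the two), standing on its round base: diameter 60 mm at the base and again at the head, waisted in between, 66 mm tall; the widest part of the head runs from 41 to 59 mm above its underside. Not part of either kit. Origin at the centre of the underside, z up.
- nut: Steel hexagonal coupling nut standing on end, 32 mm across the flats, 36 mm tall, with a dark round bore. Not part of either kit. Origin at the centre of the underside, z up.
Not all that is in view belongs to the job. What is shaped like the foot_tall but blue or turquoise is not meant.

How it is judged:
By the outcome, as a careful person would: the job done as asked, in the order asked, and still so for the second after the job is handed in, with the robot touching nothing.
It also fails if it takes over 128 s, if anything falls off the work surface, if the arm or the gripper's body presses on something with over 40 N, if the wrist force passes 120 N, or if a joint passes its speed limit or range.

## Working session

There is one attempt and no reset: what is moved stays moved. The work goes in short steps, Python scripts to look and compute and a tool call to move; the robot and the scene stay as the last step left them, time stands still between calls to the robot, and variables do not carry over. Pictures are saved under pics/ and viewed, about 12 in all and at most 16, crops included, and the job is handed in when it is done.

Besides the shell and the picture viewer there is one more tool, called after "Call:" as name(argument=value, ...), one argument or row to a line, values as JSON. drive_tool: Moves the arm, as the interface text tells. Its arguments: {"type":"object","properties":{"increments":{"type":"array","items":{"type":"array"}}},"required":["increments"]}

```bash
mkdir -p pics
cat > h.py <<'E'
import cv2, numpy as np
from workcell import bot
def snap(n):
    r=bot.read_camera(n); return r
def px2w(r,u,v,z):
    P=np.array(r["pose"]); d=np.array([(u-r["cx"])/r["fx"],-(v-r["cy"])/r["fy"],-1.])
    d=P[:3,:3]@d; o=P[:3,3]; return o+d*(z-o[2])/d[2]
def w2px(r,p):
    P=np.array(r["pose"]); c=P[:3,:3].T@(np.array(p)-P[:3,3])
    return r["cx"]+r["fx"]*c[0]/-c[2], r["cy"]-r["fy"]*c[1]/-c[2]
E
python3 - <<'E'
from h import *
for n in("top","side"):
    r=snap(n); cv2.imwrite(f"pics/{n}0.png",cv2.resize(r["frame"],(800,600),interpolation=cv2.INTER_CUBIC))
    cv2.imwrite(f"pics/{n}0_raw.png",r["frame"])
    print(n,{k:v for k,v in r.items() if k!="frame"})
print(bot.get_obs())
E
```

```text
top {'fx': 475.26991406971075, 'fy': 475.26991406971075, 'cx': 258.96258999065225, 'cy': 186.4147187799094, 'pose': array([[ 0.02286617,  0.99365941, -0.11008227,  0.44681276],
       [-0.99949178,  0.0251678 ,  0.01956425,  0.00994958],
       [ 0.02221073,  0.10957897,  0.99372991,  1.15659082],
       [ 0.        ,  0.        ,  0.        ,  1.        ]])}
side {'fx': 462.5979637749841, 'fy': 462.5979637749841, 'cx': 248.5547266476198, 'cy': 189.60232898798193, 'pose': array([[ 0.82601755,  0.36456775, -0.42986668,  0.14182681],
       [-0.5633203 ,  0.50810551, -0.6515359 , -0.63344147],
       [-0.01911135,  0.78033272,  0.62507248,  0.62877638],
       [ 0.        ,  0.        ,  0.        ,  1.        ]])}
{'time': 0.1, 'joint_pos': array([-1.35671622,  0.60007103, -0.00255   ,  1.60006191,  0.00176725,
        0.94288498, -0.07977926]), 'dq': array([ 2.41023272e-04, -7.29513627e-04, -3.28346817e-04, -2.78550093e-03,
        1.64622706e-03, -1.11029374e-03,  6.76974636e-05]), 'joint_torque': array([ 6.10006580e-03, -7.77994323e+01,  1.57054134e+00, -2.58623260e+01,
        1.27341811e-02,  5.50140365e-03, -3.02359115e-05]), 'tcp_pos': array([0.20775784, 0.69425808, 0.30308012]), 'tool_rot': array([ 1.44845951e-01,  9.89453963e-01, -7.09594522e-04, -5.22695896e-05]), 'wrist_force': array([-0.54001315,  0.31861431,  0.71776637]), 'wrist_torque': array([ 0.01787371,  0.01238462, -0.05401988]), 'gripper_width': 0.08534955557132258}
```

View pics/top0.png

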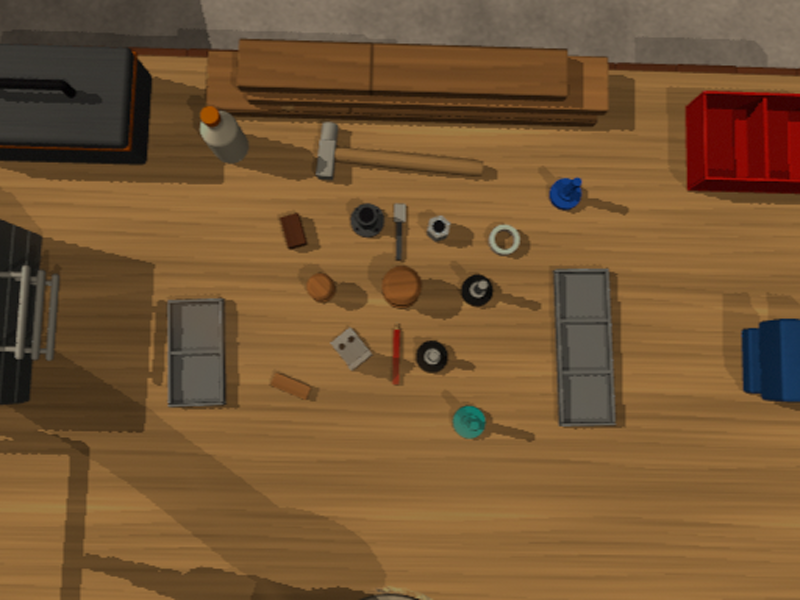

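View pics/side0.png

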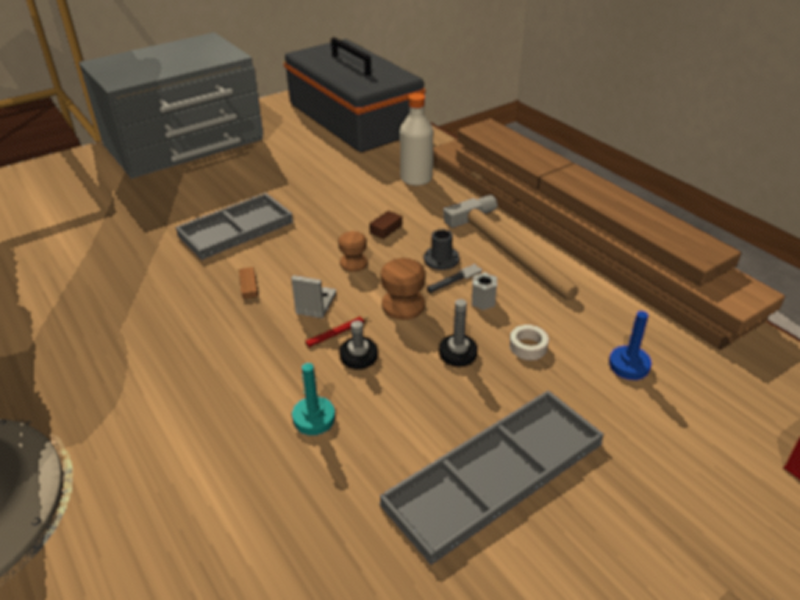

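The top view shows (pixels in the 800x600 picture):
- **Two-compartment tray** at (197,352), **three-compartment tray** at (585,347).
- **Flange** (368,218), nut (438,228), small knob (320,287), large knob (401,286).
- **Black feet:** one at (478,290) that is tall in the side view, one at (432,357) that is short. The blue (566,193) and turquoise (470,422) look-alikes are not meant.
- **Bracket** (350,347).

Next I'll take enlarged crops of the stock.

Run:
```python
import cv2
t=cv2.imread("pics/top0_raw.png"); s=cv2.imread("pics/side0_raw.png")
def crop(im,x,y,w,h,k,name):
    c=cv2.resize(im[y:y+h,x:x+w],None,fx=k,fy=k,interpolation=cv2.INTER_CUBIC)
    for i in range(0,w,10): cv2.line(c,(i*k,0),(i*k,6 if i%50 else 14),(255,255,255),1); cv2.putText(c,str(x+i),(i*k,24),0,.35,(255,255,255),1) if i%20==0 else 0
    for i in range(0,h,10): cv2.line(c,(0,i*k),(6,i*k),(255,255,255),1); cv2.putText(c,str(y+i),(8,i*k+4),0,.35,(255,255,255),1) if i%20==0 else 0
    cv2.imwrite(name,c)
crop(t,190,120,150,120,5,"pics/c_stock.png")
crop(s,180,140,150,105,5,"pics/c_side.png")
# trays montage
a=cv2.resize(t[180:270,95:155],None,fx=6,fy=6,interpolation=cv2.INTER_CUBIC)[:540]
b=cv2.resize(t[165:280,345:405],None,fx=5,fy=5,interpolation=cv2.INTER_CUBIC)
import numpy as np
m=np.zeros((575,700,3),'uint8'); m[:540,:360]=a; m[:575,380:680]=b; cv2.imwrite("pics/c_tray.png",m)
```

```text
(no output)
```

View pics/c_stock.png

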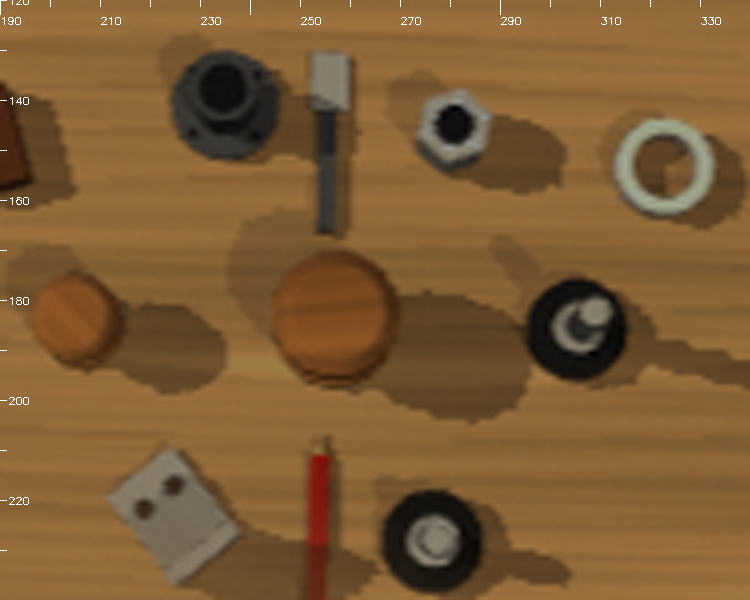

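View pics/c_side.png

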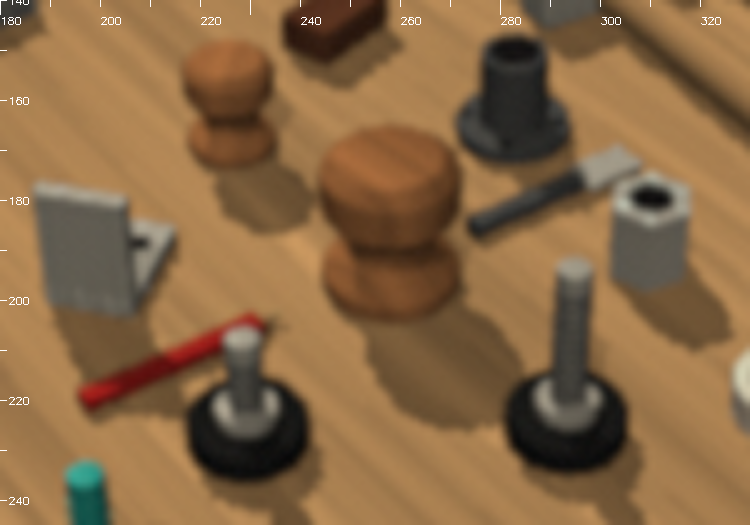

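View pics/c_tray.png

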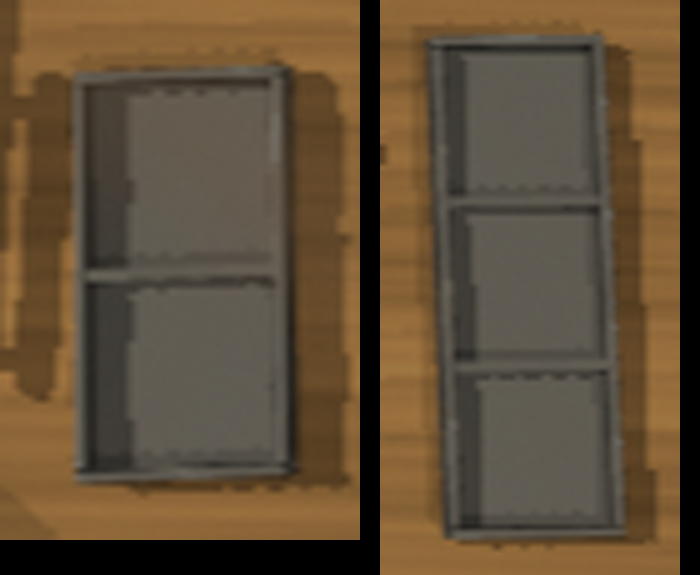

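The crops confirm: the tall black foot is at raw top pixel (305,186), the short one at (276,228), the small knob at (204,182) and the flange at (234,138). The bracket is at about (223,224), with its upright leg at the lower right. Next step: triangulate.

```bash
cat > m.py <<'E'
from h import *
T=snap("top"); S=snap("side")
t=lambda a,b,z,o=(190,120),k=5: px2w(T,o[0]+(a+.5)/k-.5,o[1]+(b+.5)/k-.5,z)[:2].round(4)
s=lambda a,b,z: px2w(S,180+(a+.5)/5-.5,140+(b+.5)/5-.5,z)[:2].round(4)
print("flange",t(223,89,.045),t(225,106,.008),s(515,48,.045))
print("nut",t(455,125,.036),s(650,198,.036))
print("kS",t(72,314,.037),s(228,78,.037))
print("kL",t(335,316,.05),s(390,182,.05))
print("tall",t(577,330,.012),t(597,311,.085),s(566,413,.010),s(574,268,.085))
print("short",t(432,541,.012),t(437,539,.055),s(248,425,.010),s(243,336,.055))
print("br flat far",t(172,449,.008),t(108,496,.008),"upr",t(240,527,.06),t(175,585,.06),"side upr",s(37,183,.06),s(127,203,.06),s(50,305,0),s(134,315,0))
print("pencil",t(318,458,.004),t(318,600,.004),"hook",t(326,232,.004),t(330,55,.004))
for nm,o,k,c in(("two",(95,180),6,[(75,75),(288,68),(292,470),(78,475)]),("three",(345,165),5,[(50,40),(220,37),(242,532),(68,535)])):
    w=np.array([t(a,b,.018,o,k) for a,b in c]); l=(w[0]+w[1]-w[2]-w[3])/2
    e1=np.linalg.norm(w-np.roll(w,-1,0),axis=1); print(nm,w.tolist(),w.mean(0),e1,"rowdir",np.degrees(np.arctan2(l[1],l[0])))
E
python3 m.py
```

```text
flange [0.6857 0.0496] [0.6852 0.0497] [0.6881 0.0508]
nut [ 0.6731 -0.0617] [ 0.6734 -0.0615]
kS [0.5771 0.1182] [0.576  0.1169]
kL [ 0.5778 -0.0061] [ 0.5806 -0.0038]
tall [ 0.5784 -0.1244] [ 0.579  -0.1248] [ 0.5803 -0.1236] [ 0.579  -0.1251]
short [ 0.4746 -0.0558] [ 0.4746 -0.0556] [ 0.4748 -0.0569] [ 0.4756 -0.056 ]
br flat far [0.5161 0.0705] [0.4927 0.1006] upr [0.4778 0.0354] [0.4506 0.0644] side upr [0.4552 0.0693] [0.4785 0.036 ] [0.4516 0.064 ] [0.4774 0.0376]
pencil [ 5.137e-01 -1.000e-04] [ 0.4452 -0.0018] hook [ 0.6246 -0.0014] [ 0.7131 -0.0013]
two [[0.5501, 0.3503], [0.555, 0.266], [0.3964, 0.2566], [0.3926, 0.34]] [0.473525 0.303225] [0.08444229 0.15887832 0.08348653 0.15783643] rowdir 3.5661781500310004
three [[0.6126, -0.244], [0.6162, -0.3271], [0.3786, -0.336], [0.3754, -0.2528]] [ 0.4957   -0.289975] [0.08317794 0.23776663 0.08326152 0.23736318] rowdir 2.1349323990169466
```

Side and top agree within about 2 mm, and tray sizes come within 5 mm of the given ones. Start toward the flange, with the jaws turned along x.

Call:
drive_tool(
  increments=[
    [[0.024, -0.032, 0], -0.065, 0.06],
    [[0.024, -0.032, 0], -0.065, 0.06],
    [[0.024, -0.032, 0], -0.065, 0.06],
    [[0.024, -0.032, 0], -0.065, 0.06],
    [[0.024, -0.032, 0], -0.065, 0.06],
    [[0.024, -0.032, 0], -0.065, 0.06],
    [[0.024, -0.032, 0], -0.065, 0.06],
    [[0.024, -0.032, 0], -0.065, 0.06],
    [[0.024, -0.032, 0], -0.065, 0.06],
    [[0.024, -0.032, 0], -0.065, 0.06],
  ],
)

```text
time: 1.03
tcp_pos: [0.4442, 0.368, 0.301]
tool_rot: [0.458, 0.889, 0.002, -0.003]
wrist_force: [0.7, -0.1, -0.9]
gripper_width: 0.06
```

Call:
drive_tool(
  increments=[
    [[0.024, -0.032, -0.008], -0.058, 0.06],
    [[0.024, -0.032, -0.008], -0.058, 0.06],
    [[0.024, -0.032, -0.008], -0.058, 0.06],
    [[0.024, -0.032, -0.008], -0.058, 0.06],
    [[0.024, -0.032, -0.008], -0.058, 0.06],
    [[0.024, -0.032, -0.008], -0.058, 0.06],
    [[0.024, -0.032, -0.008], -0.058, 0.06],
    [[0.024, -0.032, -0.008], -0.058, 0.06],
    [[0.024, -0.032, -0.008], -0.058, 0.06],
    [[0.018, -0.025, -0.008], -0.058, 0.06],
  ],
)

```text
time: 1.87
tcp_pos: [0.6831, 0.0437, 0.222]
tool_rot: [0.704, 0.71, 0.005, -0.0]
wrist_force: [0.1, 0.6, 0.2]
gripper_width: 0.0598
```

Call:
drive_tool(
  increments=[
    [[0, 0, 0], 0, 0.06],
  ],
)

```text
time: 1.95
tcp_pos: [0.6854, 0.0363, 0.2206]
tool_rot: [0.708, 0.707, 0.004, 0.002]
wrist_force: [-0.0, 0.0, -0.2]
gripper_width: 0.0602
```

Call:
drive_tool(
  increments=[
    [[0, 0.005, -0.02], 0, 0.06],
    [[0, 0.005, -0.02], 0, 0.06],
    [[0, 0.004, -0.02], 0, 0.06],
    [[0, 0, -0.02], 0, 0.06],
    [[0, 0, -0.015], 0, 0.06],
    [[0, 0, 0], 0, 0.06],
    [[0, 0, 0], 0, 0.06],
  ],
)

```text
time: 2.53
tcp_pos: [0.6864, 0.0465, 0.1209]
tool_rot: [0.71, 0.704, 0.003, 0.002]
wrist_force: [0.0, 0.3, 0.9]
gripper_width: 0.0598
```

Call:
drive_tool(
  increments=[
    [[0, 0.003, -0.012], 0, 0.06],
    [[0, 0.001, -0.012], 0, 0.06],
    [[0, 0, -0.008], 0, 0.06],
    [[0, 0, 0], 0, 0.06],
    [[0, 0, 0], 0, 0.02],
    [[0, 0, 0], 0, 0.02],
    [[0, 0, 0], 0, 0.02],
    [[0, 0, 0], 0, 0.02],
    [[0, 0, 0], 0, 0.02],
    [[0, 0, 0], 0, 0.02],
  ],
)

```text
time: 3.37
tcp_pos: [0.6877, 0.0515, 0.0897]
tool_rot: [0.709, 0.705, 0.005, 0.004]
wrist_force: [0.0, 0.2, -2.0]
gripper_width: 0.0302
```

Call:
drive_tool(
  increments=[
    [[0, 0, 0.015], 0, 0.02],
    [[0, 0, 0.03], 0, 0.02],
    [[0, 0, 0.03], 0, 0.02],
    [[0, 0, 0.03], 0, 0.02],
    [[-0.01, -0.03, 0.01], 0, 0.02],
    [[-0.01, -0.03, 0], 0, 0.02],
    [[-0.012, -0.036, 0], 0, 0.02],
    [[-0.012, -0.036, 0], 0, 0.02],
    [[-0.012, -0.036, 0], 0, 0.02],
    [[-0.012, -0.036, 0], 0, 0.02],
  ],
)

```text
time: 4.2
tcp_pos: [0.6188, -0.1466, 0.2199]
tool_rot: [0.703, 0.711, 0.01, 0.004]
wrist_force: [0.7, 0.4, -1.6]
gripper_width: 0.0306
```

Call:
drive_tool(
  increments=[
    [[-0.012, -0.036, 0], 0, 0.02],
    [[-0.012, -0.036, 0], 0, 0.02],
    [[-0.01, -0.03, 0], 0, 0.02],
    [[-0.006, -0.018, 0], 0, 0.02],
    [[0, 0, 0], 0, 0.02],
    [[0, 0, 0], 0, 0.02],
  ],
)

```text
time: 4.7
tcp_pos: [0.5701, -0.2846, 0.2286]
tool_rot: [0.708, 0.706, 0.009, 0.009]
wrist_force: [0.4, 0.7, -1.9]
gripper_width: 0.0302
```

Call:
drive_tool(
  increments=[
    [[0.003, -0.002, -0.02], 0, 0.02],
    [[0.002, 0, -0.02], 0, 0.02],
    [[0, 0, -0.02], 0, 0.02],
    [[0, 0, -0.02], 0, 0.02],
    [[0, 0, -0.01], 0, 0.02],
    [[0, 0, 0], 0, 0.02],
    [[0, 0, 0], 0, 0.02],
  ],
)

```text
time: 5.28
tcp_pos: [0.5791, -0.2813, 0.1418]
tool_rot: [0.706, 0.708, 0.012, 0.011]
wrist_force: [0.5, -1.1, -1.8]
gripper_width: 0.0302
```

Run:
```python
from h import *
r=snap("side")["frame"]; c=cv2.resize(r[210:370,230:400],None,fx=3,fy=3,interpolation=cv2.INTER_CUBIC); 
q=snap("top")["frame"]; d=cv2.resize(q[160:280,320:420],None,fx=4,fy=4,interpolation=cv2.INTER_CUBIC)[:480,:280]
d=np.ascontiguousarray(d); m=np.zeros((480,800,3),'uint8'); m[:,:510]=c; m[:,515:795]=d
cv2.imwrite("pics/p1.png",m); o=bot.get_obs(); print(o["tcp_pos"],o["tool_rot"])
```

```text
[ 0.57935075 -0.28156535  0.14245362] [0.70650337 0.70751034 0.01179875 0.01195393]
```

View pics/p1.png

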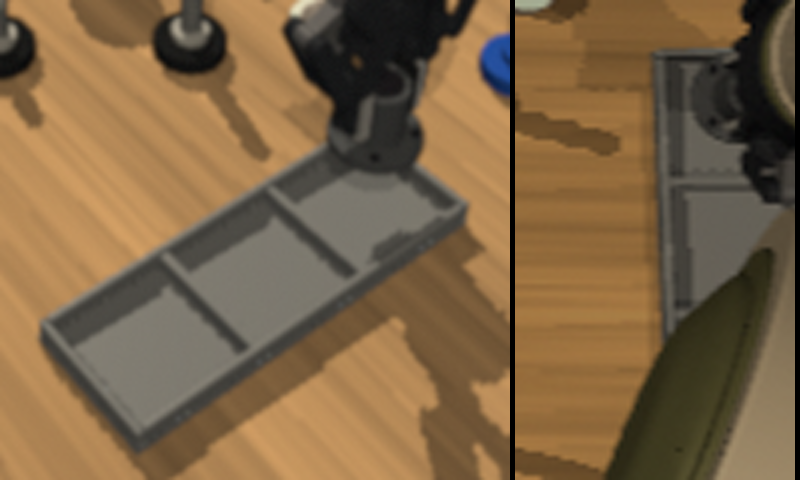

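Call:
drive_tool(
  increments=[
    [[-0.005, -0.004, -0.015], 0, 0.02],
    [[-0.005, -0.003, -0.018], 0, 0.02],
    [[-0.001, 0, -0.007], 0, 0.02],
  ],
)

```text
time: 5.63
tcp_pos: [0.5715, -0.289, 0.1072]
tool_rot: [0.706, 0.708, 0.014, 0.016]
wrist_force: [0.0, -0.4, -2.2]
gripper_width: 0.0303
```

```bash
cat >> h.py <<'E'
def st():
    o=bot.get_obs(); x,y,z,w=o["tool_rot"]; l=np.array([2*(x*z+y*w),2*(y*z-x*w)]); p=o["tcp_pos"]
    print("t",round(o["time"],2),"tcp",p.round(4),"lean",l.round(4),"grasp",(p[:2]+.054*l).round(4),"jaw",round(2*np.degrees(np.arctan2(y,x))-90,1),"w",round(o["gripper_width"],4),"F",o["wrist_force"].round(1),"q",o["joint_pos"].round(2))
E
python3 -c "
from h import *
st()"
```

```text
t 5.63 tcp [ 0.5715 -0.289   0.1072] lean [ 0.0425 -0.0038] grasp [ 0.5738 -0.2892] jaw 0.2 w 0.0303 F [ 0.  -0.4 -2.2] q [ 0.28  0.75  0.16  1.96 -0.31  0.41  0.68]
```

Call:
drive_tool(
  increments=[
    [[0, 0.001, -0.01], 0, 0.02],
    [[0, 0, -0.002], 0, 0.02],
  ],
)

```text
time: 5.8
tcp_pos: [0.572, -0.2881, 0.0955]
tool_rot: [0.706, 0.708, 0.014, 0.017]
wrist_force: [-0.5, 0.0, -2.1]
gripper_width: 0.0304
```

```bash
python3 -c "
from h import *
st()"
```

```text
t 5.8 tcp [ 0.572  -0.2881  0.0955] lean [ 0.0438 -0.0042] grasp [ 0.5743 -0.2883] jaw 0.2 w 0.0304 F [-0.5  0.  -2.1] q [ 0.28  0.77  0.15  1.96 -0.31  0.39  0.68]
```

Call:
drive_tool(
  increments=[
    [[0, 0, -0.002], 0, 0.02],
    [[0, 0, 0], 0, 0.05],
    [[0, 0, 0], 0, 0.05],
    [[0, 0, 0], 0, 0.055],
    [[0, 0, 0], 0, 0.055],
  ],
)

```text
time: 6.22
tcp_pos: [0.5747, -0.2885, 0.0968]
tool_rot: [0.706, 0.708, 0.015, 0.02]
wrist_force: [-0.7, -0.5, -0.0]
gripper_width: 0.0551
```

```bash
python3 -c "
from h import *
st()"
```

```text
t 6.22 tcp [ 0.5747 -0.2885  0.0968] lean [ 0.049  -0.0062] grasp [ 0.5774 -0.2889] jaw 0.2 w 0.0551 F [-0.7 -0.5 -0. ] q [ 0.28  0.77  0.15  1.96 -0.32  0.39  0.68]
```

Call:
drive_tool(
  increments=[
    [[0, 0, 0.02], 0, 0.06],
    [[0, 0, 0.035], 0, 0.06],
    [[0, 0, 0.035], -0.12, 0.05],
    [[0, 0.015, 0.02], -0.12, 0.05],
    [[0, 0.015, 0], -0.12, 0.05],
    [[0, 0.015, 0], -0.12, 0.05],
    [[0, 0.015, 0], -0.12, 0.05],
    [[0, 0.015, 0], -0.12, 0.05],
    [[0, 0.015, 0], -0.12, 0.05],
    [[0, 0.015, 0], -0.12, 0.05],
  ],
)

```text
time: 7.05
tcp_pos: [0.5746, -0.1845, 0.2168]
tool_rot: [0.958, 0.286, 0.01, 0.027]
wrist_force: [0.7, 0.8, -0.2]
gripper_width: 0.0505
```

Call:
drive_tool(
  increments=[
    [[0, 0.012, 0], -0.12, 0.05],
    [[0, 0.012, 0], -0.12, 0.05],
    [[0, 0.012, 0], -0.12, 0.05],
    [[0, 0.01, 0], -0.12, 0.05],
    [[0, 0.01, 0], -0.12, 0.05],
    [[0, 0, 0], -0.12, 0.05],
    [[0, 0, 0], -0.12, 0.05],
    [[0, 0, 0], -0.12, 0.05],
    [[0, 0, 0], -0.12, 0.05],
    [[0, 0, 0], 0, 0.05],
  ],
)

```text
time: 7.88
tcp_pos: [0.5771, -0.116, 0.2192]
tool_rot: [0.963, -0.27, -0.003, 0.027]
wrist_force: [0.3, 0.4, -0.2]
gripper_width: 0.0502
```

```bash
python3 -c "
from h import *
st()"
```

```text
t 7.88 tcp [ 0.5771 -0.116   0.2192] lean [-0.0202 -0.0495] grasp [ 0.5761 -0.1186] jaw -121.3 w 0.0502 F [ 0.3  0.4 -0.2] q [-0.51  0.76  0.97  2.02 -0.8   0.81 -1.19]
```

Call:
drive_tool(
  increments=[
    [[0.001, -0.003, -0.02], 0, 0.05],
    [[0.001, -0.003, -0.03], 0, 0.05],
    [[0, -0.001, -0.03], 0, 0.05],
    [[0, 0, -0.018], 0, 0.05],
    [[0, 0, -0.005], 0, 0.05],
  ],
)

```text
time: 8.3
tcp_pos: [0.5816, -0.122, 0.1152]
tool_rot: [0.966, -0.259, 0.001, 0.026]
wrist_force: [-0.3, 0.1, 1.4]
gripper_width: 0.0496
```

```bash
python3 -c "
from h import *
st()
m=np.hstack([cv2.resize(snap(n)['frame'][y:y+100,x:x+100],None,fx=4,fy=4,interpolation=cv2.INTER_CUBIC) for n,x,y in (('side',240,150),('top',255,130))])
cv2.imwrite('pics/p2.png',m)"
```

```text
t 8.3 tcp [ 0.5816 -0.122   0.1152] lean [-0.0125 -0.0508] grasp [ 0.5809 -0.1247] jaw -120.0 w 0.0496 F [-0.3  0.1  1.4] q [-0.38  0.86  0.76  2.07 -0.97  0.62 -1.04]
```

View pics/p2.png

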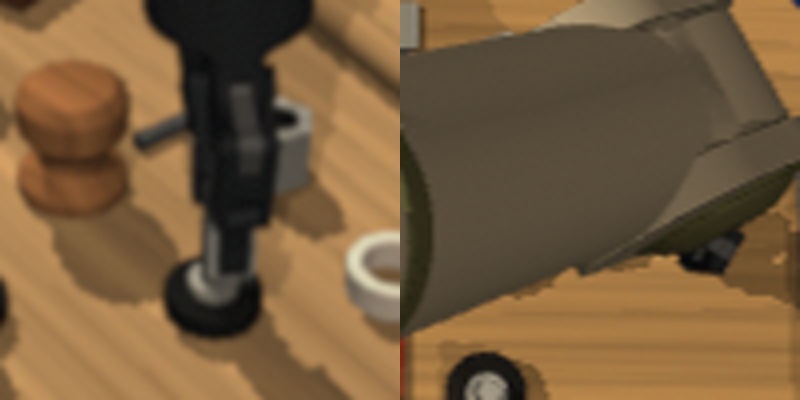

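Call:
drive_tool(
  increments=[
    [[0, 0, 0], 0, 0.005],
    [[0, 0, 0], 0, 0.005],
    [[0, 0, 0], 0, 0.005],
    [[0, 0, 0], 0, 0.005],
    [[0, 0, 0], 0, 0.005],
    [[0, 0, 0.02], 0, 0.005],
    [[0, 0, 0.04], 0, 0.005],
    [[0, 0, 0.04], 0, 0.005],
    [[0, -0.01, 0.01], 0.1, 0.005],
  ],
)

```text
time: 9.15
tcp_pos: [0.582, -0.1305, 0.2329]
tool_rot: [0.978, -0.208, 0.002, 0.026]
wrist_force: [0.4, -0.1, -2.8]
gripper_width: 0.0123
```

```bash
python3 -c "
from h import *
st()"
```

```text
t 9.15 tcp [ 0.582  -0.1305  0.2329] lean [-0.008  -0.0519] grasp [ 0.5816 -0.1333] jaw -114.1 w 0.0123 F [ 0.4 -0.1 -2.8] q [-0.47  0.72  0.94  2.   -0.75  0.8  -1.1 ]
```

Call:
drive_tool(
  increments=[
    [[-0.009, -0.017, 0], 0.1, 0.005],
    [[-0.01, -0.018, 0], 0.1, 0.005],
    [[-0.01, -0.018, 0], 0.1, 0.005],
    [[-0.01, -0.018, 0], 0.1, 0.005],
    [[-0.01, -0.018, 0], 0.1, 0.005],
    [[-0.01, -0.018, 0], 0.1, 0.005],
    [[-0.01, -0.018, 0], 0.1, 0.005],
    [[-0.01, -0.018, 0], 0.1, 0.005],
    [[-0.006, -0.01, 0], 0.08, 0.005],
    [[0, 0, 0], 0, 0.005],
  ],
)

```text
time: 9.98
tcp_pos: [0.4934, -0.2898, 0.2408]
tool_rot: [0.966, 0.255, 0.018, 0.025]
wrist_force: [-0.7, -0.1, -1.3]
gripper_width: 0.0124
```

```bash
python3 -c "
from h import *
st()"
```

```text
t 9.98 tcp [ 0.4934 -0.2898  0.2408] lean [ 0.0479 -0.0384] grasp [ 0.496  -0.2919] jaw -60.4 w 0.0124 F [-0.7 -0.1 -1.3] q [ 0.03  0.55  0.59  2.07 -0.52  0.6  -0.09]
```

Call:
drive_tool(
  increments=[
    [[-0.001, 0.001, -0.025], 0, 0.005],
    [[-0.001, 0.001, -0.035], 0, 0.005],
    [[0, 0, -0.03], 0, 0.005],
    [[0, 0, -0.018], 0, 0.005],
    [[0, 0, -0.006], 0, 0.005],
  ],
)

```text
time: 10.4
tcp_pos: [0.493, -0.2879, 0.1266]
tool_rot: [0.968, 0.249, 0.022, 0.027]
wrist_force: [1.4, -0.5, -0.9]
gripper_width: 0.0127
```

```bash
python3 -c "
from h import *
st()
m=np.hstack([cv2.resize(snap(n)['frame'][y:y+150,x:x+130],None,fx=3,fy=3,interpolation=cv2.INTER_CUBIC) for n,x,y in (('side',260,230),('top',310,140))])
cv2.imwrite('pics/p3.png',m)"
```

```text
t 10.4 tcp [ 0.493  -0.2879  0.1266] lean [ 0.0553 -0.0421] grasp [ 0.496  -0.2901] jaw -61.2 w 0.0127 F [ 1.4 -0.5 -0.9] q [ 0.18  0.7   0.37  2.14 -0.7   0.34  0.05]
```

View pics/p3.png

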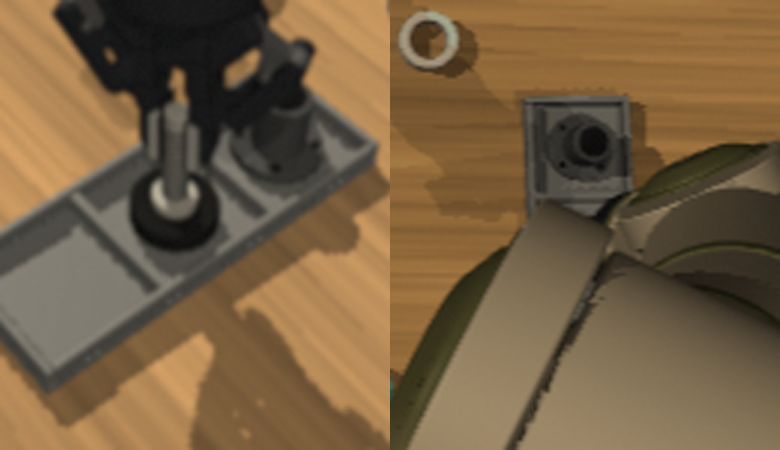

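Call:
drive_tool(
  increments=[
    [[0, 0, -0.005], 0, 0.005],
    [[0, 0, -0.001], 0, 0.005],
  ],
)

```text
time: 10.67
tcp_pos: [0.495, -0.2893, 0.1259]
tool_rot: [0.968, 0.248, 0.024, 0.029]
wrist_force: [-3.1, 1.5, 5.3]
gripper_width: 0.0125
```

```bash
python3 -c "
from h import *
st()"
```

```text
t 10.67 tcp [ 0.495  -0.2893  0.1259] lean [ 0.061  -0.0445] grasp [ 0.4983 -0.2917] jaw -61.2 w 0.0125 F [-3.1  1.5  5.3] q [ 0.18  0.7   0.36  2.14 -0.7   0.34  0.05]
```

Call:
drive_tool(
  increments=[
    [[0, 0, 0], 0, 0.04],
    [[0, 0, 0], 0, 0.04],
    [[0, 0, 0.005], 0, 0.045],
    [[0, 0, 0.025], 0, 0.045],
    [[0, 0, 0.04], 0, 0.045],
    [[0, 0, 0.03], 0, 0.045],
    [[0, 0, 0.01], 0, 0.045],
  ],
)

```text
time: 11.25
tcp_pos: [0.4958, -0.2891, 0.2445]
tool_rot: [0.968, 0.247, 0.025, 0.03]
wrist_force: [0.1, -0.0, 0.2]
gripper_width: 0.045
```

```bash
python3 -c "
from h import *
st()"
```

```text
t 11.25 tcp [ 0.4958 -0.2891  0.2445] lean [ 0.0628 -0.0457] grasp [ 0.4992 -0.2915] jaw -61.4 w 0.045 F [ 0.1 -0.   0.2] q [ 0.01  0.54  0.61  2.08 -0.54  0.59 -0.09]
```

Call:
drive_tool(
  increments=[
    [[0, 0.017, 0], 0.12, 0.045],
    [[0, 0.017, 0], 0.12, 0.045],
    [[0, 0.017, 0], 0.12, 0.045],
    [[0, 0.017, 0], 0.12, 0.045],
    [[0, 0.017, 0], 0.12, 0.045],
    [[0, 0.017, 0], 0.12, 0.045],
    [[0, 0.017, 0], 0.12, 0.045],
    [[0, 0.017, 0], 0.12, 0.045],
    [[0, 0.017, 0], 0.12, 0.045],
    [[0, 0.017, 0], 0.12, 0.045],
  ],
)

```text
time: 12.08
tcp_pos: [0.4977, -0.1154, 0.2593]
tool_rot: [0.644, 0.764, 0.046, 0.016]
wrist_force: [-0.2, 0.2, 0.2]
gripper_width: 0.045
```

Call:
drive_tool(
  increments=[
    [[-0.003, 0.016, 0], 0.12, 0.045],
    [[-0.003, 0.016, 0], 0.12, 0.045],
    [[-0.003, 0.016, 0], 0.12, 0.045],
    [[-0.003, 0.016, 0], 0.12, 0.045],
    [[-0.003, 0.016, 0], 0.12, 0.045],
    [[-0.003, 0.016, 0], 0.12, 0.045],
    [[-0.003, 0.016, 0], 0.12, 0.045],
    [[-0.003, 0.016, 0], 0.12, 0.045],
    [[-0.003, 0.016, 0], 0.12, 0.045],
    [[-0.003, 0.016, 0], 0.12, 0.045],
  ],
)

```text
time: 12.92
tcp_pos: [0.4668, 0.051, 0.2678]
tool_rot: [0.075, 0.996, 0.047, -0.008]
wrist_force: [-0.0, -1.0, -0.4]
gripper_width: 0.0452
```

```bash
python3 -c "
from h import *
st()"
```

```text
t 12.92 tcp [0.4668 0.051  0.2678] lean [-0.0083  0.0952] grasp [0.4663 0.0562] jaw 81.4 w 0.0452 F [-0.  -1.  -0.4] q [-0.04  0.36 -0.18  2.2  -0.06  0.58  1.26]
```

Call:
drive_tool(
  increments=[
    [[0, 0, 0], 0.11, 0.045],
    [[0, 0, 0], 0.11, 0.045],
    [[0, 0, 0], 0.11, 0.045],
    [[0, 0, 0], 0.11, 0.045],
    [[0, 0, 0], 0.11, 0.045],
    [[0, 0, 0], 0.11, 0.045],
    [[0, 0, 0], 0.11, 0.045],
    [[0, 0, 0], 0.11, 0.045],
    [[0, 0, 0], 0.11, 0.045],
    [[0, 0, 0], 0.11, 0.045],
  ],
)

```text
time: 13.75
tcp_pos: [0.4671, 0.0533, 0.275]
tool_rot: [-0.482, 0.875, 0.03, -0.028]
wrist_force: [0.0, -0.1, -0.1]
gripper_width: 0.0452
```

Call:
drive_tool(
  increments=[
    [[0, 0, 0], 0, 0.045],
    [[0, 0, 0], 0, 0.045],
    [[0, 0, 0], 0, 0.045],
    [[0, 0, 0], 0, 0.045],
    [[0, 0, 0], 0, 0.045],
    [[0, 0, 0], 0, 0.045],
    [[0, 0, 0], 0, 0.045],
    [[0, 0, 0], 0, 0.045],
    [[0, 0, 0], 0, 0.045],
    [[0, 0, 0], 0, 0.045],
  ],
)

```text
time: 14.58
tcp_pos: [0.4673, 0.0526, 0.2767]
tool_rot: [-0.478, 0.878, 0.028, -0.028]
wrist_force: [0.4, 0.5, -0.2]
gripper_width: 0.0449
```

```bash
python3 -c "
from h import *
st()"
```

```text
t 14.58 tcp [0.4673 0.0526 0.2767] lean [-0.0757  0.0226] grasp [0.4632 0.0538] jaw 147.1 w 0.0449 F [ 0.4  0.5 -0.2] q [ 0.14  0.39 -0.46  2.14  0.19  0.73  2.12]
```

Call:
drive_tool(
  increments=[
    [[0.002, -0.025, 0], 0, 0.045],
    [[0.003, -0.03, 0], 0, 0.045],
    [[0.003, -0.03, -0.01], 0, 0.045],
    [[0.003, -0.02, -0.03], 0, 0.045],
    [[0, 0, -0.04], 0, 0.045],
    [[0, 0, -0.04], 0, 0.045],
    [[0, 0, -0.02], 0, 0.045],
    [[0, 0, 0], 0, 0.045],
  ],
)

```text
time: 15.25
tcp_pos: [0.4809, -0.0573, 0.1343]
tool_rot: [-0.477, 0.878, 0.026, -0.023]
wrist_force: [0.3, -0.2, -0.7]
gripper_width: 0.0451
```

```bash
python3 -c "
from h import *
st()"
```

```text
t 15.25 tcp [ 0.4809 -0.0573  0.1343] lean [-0.0648  0.023 ] grasp [ 0.4774 -0.0561] jaw 147.0 w 0.0451 F [ 0.3 -0.2 -0.7] q [ 0.22  0.63 -0.29  2.23  0.38  0.4   2.18]
```

Call:
drive_tool(
  increments=[
    [[-0.002, 0, -0.02], 0, 0.045],
    [[-0.001, 0, -0.017], 0, 0.045],
    [[0, 0, -0.002], 0, 0.005],
    [[0, 0, 0], 0, 0.005],
    [[0, 0, 0], 0, 0.005],
    [[0, 0, 0], 0, 0.005],
    [[0, 0, 0], 0, 0.005],
  ],
)

```text
time: 15.83
tcp_pos: [0.4809, -0.057, 0.0993]
tool_rot: [-0.477, 0.878, 0.024, -0.021]
wrist_force: [-0.3, -0.0, -0.6]
gripper_width: 0.0123
```

```bash
python3 -c "
from h import *
st()"
```

```text
t 15.83 tcp [ 0.4809 -0.057   0.0993] lean [-0.0606  0.0222] grasp [ 0.4776 -0.0558] jaw 147.1 w 0.0123 F [-0.3 -0.  -0.6] q [ 0.17  0.69 -0.24  2.25  0.42  0.31  2.14]
```

Call:
drive_tool(
  increments=[
    [[0, 0, 0.02], 0, 0.005],
    [[0, 0, 0.04], 0, 0.005],
    [[0, 0, 0.04], 0, 0.005],
    [[0.002, 0.02, 0.005], 0, 0.005],
    [[0.003, 0.03, 0], -0.03, 0.005],
    [[0.003, 0.035, 0], -0.03, 0.005],
    [[0.003, 0.035, 0], -0.03, 0.005],
    [[0.004, 0.035, 0], -0.03, 0.005],
    [[0.004, 0.035, 0], -0.03, 0.005],
    [[0.004, 0.035, 0], -0.03, 0.005],
  ],
)

```text
time: 16.67
tcp_pos: [0.5029, 0.1664, 0.22]
tool_rot: [-0.384, 0.923, 0.023, -0.015]
wrist_force: [0.2, 0.1, -1.5]
gripper_width: 0.0127
```

```bash
python3 -c "
from h import *
st()"
```

```text
t 16.67 tcp [0.5029 0.1664 0.22  ] lean [-0.0458  0.0307] grasp [0.5004 0.168 ] jaw 135.2 w 0.0127 F [ 0.2  0.1 -1.5] q [-0.17  0.51 -0.34  2.09  0.2   0.6   1.73]
```

Call:
drive_tool(
  increments=[
    [[0.003, 0.035, 0], 0, 0.005],
    [[0.003, 0.035, 0], 0, 0.005],
    [[0.003, 0.03, 0], 0, 0.005],
    [[0.002, 0.018, -0.01], 0, 0.005],
    [[0, 0.004, -0.03], 0, 0.005],
    [[0, 0, -0.03], 0, 0.005],
    [[0, 0, -0.02], 0, 0.005],
  ],
)

```text
time: 17.25
tcp_pos: [0.5136, 0.3085, 0.1407]
tool_rot: [-0.389, 0.921, 0.028, -0.005]
wrist_force: [0.4, -0.1, -0.2]
gripper_width: 0.0123
```

```bash
python3 -c "
from h import *
st()"
```

```text
t 17.25 tcp [0.5136 0.3085 0.1407] lean [-0.0302  0.0472] grasp [0.512  0.3111] jaw 135.8 w 0.0123 F [ 0.4 -0.1 -0.2] q [-0.43  0.68 -0.27  2.    0.25  0.49  1.51]
```

Call:
drive_tool(
  increments=[
    [[0, -0.003, -0.018], 0, 0.005],
    [[0, -0.003, -0.012], 0, 0.005],
    [[0, 0, -0.002], 0, 0.005],
  ],
)

```text
time: 17.5
tcp_pos: [0.5117, 0.3031, 0.1063]
tool_rot: [-0.39, 0.92, 0.028, -0.006]
wrist_force: [-0.6, 0.6, -1.2]
gripper_width: 0.0127
```

```bash
python3 -c "
from h import *
st()
m=np.hstack([cv2.resize(snap(n)['frame'][y:y+110,x:x+100],None,fx=4,fy=4,interpolation=cv2.INTER_CUBIC) for n,x,y in (('side',100,80),('top',90,165))])
cv2.imwrite('pics/p4.png',m)"
```

```text
t 17.5 tcp [0.5117 0.3031 0.1063] lean [-0.0333  0.0468] grasp [0.5099 0.3056] jaw 135.9 w 0.0127 F [-0.6  0.6 -1.2] q [-0.44  0.73 -0.25  2.02  0.27  0.42  1.5 ]
```

View pics/p4.png

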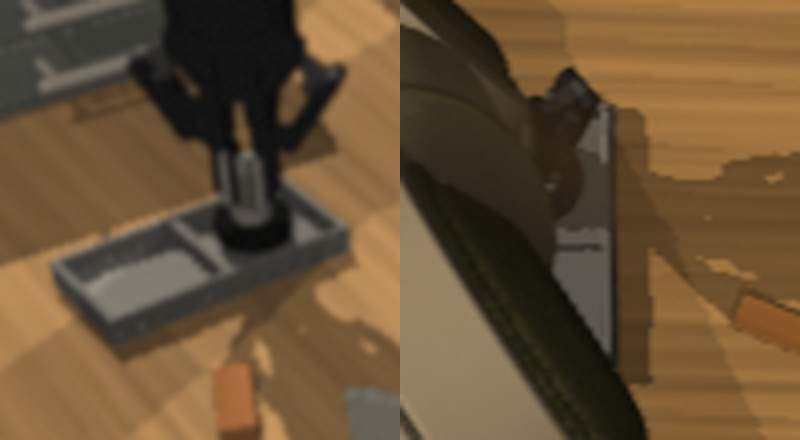

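Call:
drive_tool(
  increments=[
    [[0.002, 0, -0.003], 0, 0.005],
    [[0, 0, 0], 0, 0.04],
    [[0, 0, 0], 0, 0.04],
    [[0, 0, 0], 0, 0.045],
    [[0, 0, 0.02], 0, 0.06],
    [[0, 0, 0.04], 0, 0.06],
    [[0, 0, 0.03], 0, 0.06],
    [[0, 0, 0], 0, 0.06],
  ],
)

```text
time: 18.27
tcp_pos: [0.5157, 0.3051, 0.2029]
tool_rot: [-0.39, 0.92, 0.029, -0.003]
wrist_force: [-0.3, 1.1, 0.2]
gripper_width: 0.0599
```

```bash
python3 -c "
from h import *
st()"
```

```text
t 18.27 tcp [0.5157 0.3051 0.2029] lean [-0.0278  0.0513] grasp [0.5142 0.3079] jaw 135.9 w 0.0599 F [-0.3  1.1  0.2] q [-0.39  0.59 -0.32  1.97  0.21  0.6   1.54]
```

Call:
drive_tool(
  increments=[
    [[0.006, -0.02, 0], 0.05, 0.06],
    [[0.01, -0.032, 0], 0.06, 0.06],
    [[0.01, -0.032, 0], 0.06, 0.06],
    [[0.01, -0.032, 0], 0.06, 0.06],
    [[0.01, -0.032, 0], 0.06, 0.06],
    [[0.008, -0.022, 0], 0.06, 0.06],
    [[0.002, -0.008, -0.02], 0.05, 0.06],
    [[0, 0, -0.03], 0, 0.06],
    [[0, 0, -0.02], 0, 0.06],
  ],
)

```text
time: 19.02
tcp_pos: [0.577, 0.1206, 0.1429]
tool_rot: [-0.574, 0.819, 0.026, 0.002]
wrist_force: [-0.3, 0.5, -0.5]
gripper_width: 0.0604
```

```bash
python3 -c "
from h import *
st()"
```

```text
t 19.02 tcp [0.577  0.1206 0.1429] lean [-0.0265  0.0459] grasp [0.5756 0.1231] jaw 160.1 w 0.0604 F [-0.3  0.5 -0.5] q [-0.01  0.69 -0.41  2.01  0.41  0.53  2.11]
```

Call:
drive_tool(
  increments=[
    [[0, -0.003, -0.02], 0, 0.06],
    [[0, -0.002, -0.022], 0, 0.06],
    [[0, 0, -0.006], 0, 0.06],
    [[0, 0, 0], 0, 0.03],
    [[0, 0, 0], 0, 0.03],
    [[0, 0, 0], 0, 0.03],
    [[0, 0, 0], 0, 0.03],
    [[0, 0, 0], 0, 0.03],
  ],
)

```text
time: 19.68
tcp_pos: [0.5778, 0.1144, 0.0941]
tool_rot: [-0.573, 0.819, 0.026, 0.003]
wrist_force: [-1.1, 0.0, -0.9]
gripper_width: 0.0397
```

```bash
python3 -c "
from h import *
st()
m=np.hstack([cv2.resize(snap(n)['frame'][y:y+110,x:x+100],None,fx=4,fy=4,interpolation=cv2.INTER_CUBIC) for n,x,y in (('side',170,100),('top',160,135))])
cv2.imwrite('pics/p5.png',m)"
```

```text
t 19.68 tcp [0.5778 0.1144 0.0941] lean [-0.0245  0.0458] grasp [0.5765 0.1169] jaw 159.9 w 0.0397 F [-1.1  0.  -0.9] q [-0.04  0.76 -0.35  2.03  0.46  0.43  2.07]
```

View pics/p5.png

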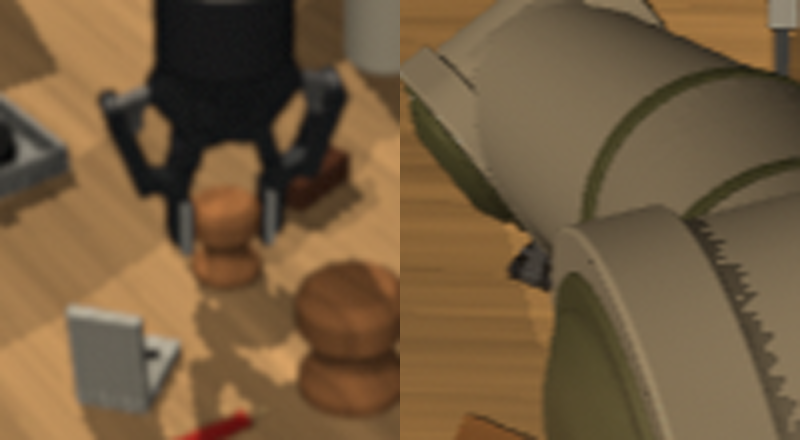

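Call:
drive_tool(
  increments=[
    [[0, 0, 0.02], 0, 0.03],
    [[0, 0, 0.035], 0, 0.03],
    [[0, 0, 0.04], 0, 0.03],
    [[-0.012, 0.015, 0.005], -0.05, 0.03],
    [[-0.022, 0.028, 0], -0.07, 0.03],
    [[-0.022, 0.028, 0], -0.07, 0.03],
    [[-0.022, 0.028, 0], -0.07, 0.03],
    [[-0.022, 0.028, 0], -0.07, 0.03],
    [[-0.016, 0.02, 0], -0.07, 0.03],
    [[0, 0, 0], -0.05, 0.03],
  ],
)

```text
time: 20.62
tcp_pos: [0.4587, 0.2638, 0.2026]
tool_rot: [-0.363, 0.932, 0.025, 0.013]
wrist_force: [-0.4, 0.9, -1.2]
gripper_width: 0.04
```

```bash
python3 -c "
from h import *
st()"
```

```text
t 20.62 tcp [0.4587 0.2638 0.2026] lean [0.0061 0.0566] grasp [0.459  0.2668] jaw 132.5 w 0.04 F [-0.4  0.9 -1.2] q [-0.41  0.52 -0.28  2.14  0.22  0.47  1.47]
```

Call:
drive_tool(
  increments=[
    [[-0.012, 0.016, 0], 0, 0.03],
    [[-0.011, 0.015, -0.015], 0, 0.03],
    [[-0.002, 0.003, -0.03], 0, 0.03],
    [[0, 0, -0.03], 0, 0.03],
    [[0, 0, -0.015], 0, 0.03],
  ],
)

```text
time: 21.03
tcp_pos: [0.432, 0.3048, 0.1169]
tool_rot: [-0.364, 0.931, 0.028, 0.02]
wrist_force: [0.3, 0.2, -1.0]
gripper_width: 0.0395
```

```bash
python3 -c "
from h import *
st()"
```

```text
t 21.03 tcp [0.432  0.3048 0.1169] lean [0.0171 0.0666] grasp [0.4329 0.3084] jaw 132.7 w 0.0395 F [ 0.3  0.2 -1. ] q [-0.58  0.66 -0.17  2.21  0.29  0.24  1.32]
```

Call:
drive_tool(
  increments=[
    [[0, -0.004, -0.01], 0, 0.03],
    [[0.001, -0.003, -0.005], 0, 0.03],
    [[0, 0, -0.002], 0, 0.03],
  ],
)

```text
time: 21.28
tcp_pos: [0.4314, 0.2987, 0.097]
tool_rot: [-0.365, 0.93, 0.028, 0.019]
wrist_force: [-0.3, -0.9, -1.1]
gripper_width: 0.0397
```

```bash
python3 -c "
from h import *
st()
m=cv2.resize(snap('side')['frame'][80:190,100:200],None,fx=4,fy=4,interpolation=cv2.INTER_CUBIC)
cv2.imwrite('pics/p6.png',m)"
```

```text
t 21.28 tcp [0.4314 0.2987 0.097 ] lean [0.0143 0.0654] grasp [0.4322 0.3022] jaw 132.9 w 0.0397 F [-0.3 -0.9 -1.1] q [-0.59  0.69 -0.15  2.22  0.3   0.19  1.32]
```

View pics/p6.png

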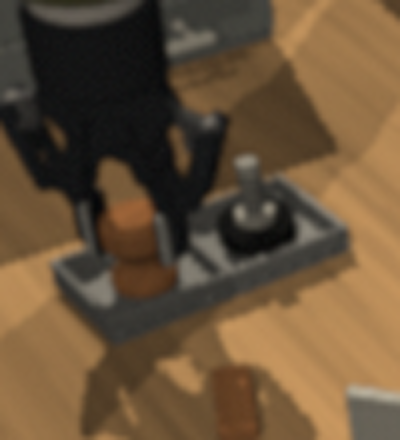

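Call:
drive_tool(
  increments=[
    [[0, 0, -0.002], 0, 0.03],
  ],
)

```text
time: 21.42
tcp_pos: [0.432, 0.2993, 0.0958]
tool_rot: [-0.365, 0.93, 0.028, 0.019]
wrist_force: [3.2, 2.8, 19.2]
gripper_width: 0.0397
```

Call:
drive_tool(
  increments=[
    [[0, 0, -0.001], 0, 0.03],
  ],
)

```text
time: 21.5
tcp_pos: [0.4324, 0.2996, 0.0958]
tool_rot: [-0.365, 0.93, 0.029, 0.02]
wrist_force: [-1.8, -1.6, 7.7]
gripper_width: 0.0397
```

Call:
drive_tool(
  increments=[
    [[0, 0, 0], 0, 0.055],
    [[0, 0, 0], 0, 0.055],
    [[0, 0, 0], 0, 0.055],
    [[0, 0, 0.02], 0, 0.055],
    [[0, 0, 0.04], 0, 0.05],
    [[0, 0, 0.04], 0, 0.045],
    [[0, 0, 0.01], 0, 0.045],
  ],
)

```text
time: 22.08
tcp_pos: [0.4323, 0.2999, 0.2099]
tool_rot: [-0.365, 0.93, 0.028, 0.019]
wrist_force: [0.2, 1.2, 0.6]
gripper_width: 0.0451
```

```bash
python3 -c "
from h import *
st()
r=snap('side'); 
m=cv2.resize(r['frame'][80:190,100:220],None,fx=4,fy=4,interpolation=cv2.INTER_CUBIC)
cv2.imwrite('pics/p7.png',m)"
```

```text
t 22.08 tcp [0.4323 0.2999 0.2099] lean [0.0155 0.0672] grasp [0.4331 0.3035] jaw 132.8 w 0.0451 F [0.2 1.2 0.6] q [-0.48  0.5  -0.29  2.15  0.23  0.46  1.38]
```

View pics/p7.png

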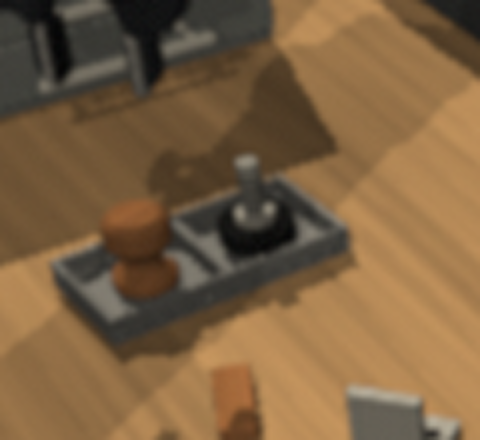

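Both parts of the two-compartment kit stand upright in their own compartments. The tool's lean has crept up to about 4 degrees, so I'll turn it the other way and let the drift level it before the bracket.

Call:
drive_tool(
  increments=[
    [[0.009, -0.015, 0], -0.12, 0.045],
    [[0.009, -0.015, 0], -0.12, 0.045],
    [[0.009, -0.015, 0], -0.12, 0.045],
    [[0.009, -0.015, 0], -0.12, 0.045],
    [[0.009, -0.015, 0], -0.12, 0.045],
    [[0.009, -0.015, 0], -0.12, 0.045],
    [[0.009, -0.015, 0], -0.12, 0.045],
    [[0.009, -0.015, 0], -0.12, 0.045],
    [[0.009, -0.015, 0], -0.12, 0.045],
    [[0.009, -0.015, 0], -0.12, 0.045],
  ],
)

```text
time: 22.97
tcp_pos: [0.5249, 0.145, 0.2122]
tool_rot: [0.244, 0.969, 0.012, 0.038]
wrist_force: [0.4, -0.3, -0.3]
gripper_width: 0.0452
```

Call:
drive_tool(
  increments=[
    [[0.009, -0.015, 0], -0.12, 0.045],
    [[0.009, -0.015, 0], -0.12, 0.045],
    [[0.009, -0.015, 0], -0.12, 0.045],
    [[0.009, -0.015, 0], -0.12, 0.045],
    [[0.009, -0.015, 0], -0.12, 0.045],
    [[0.009, -0.015, 0], -0.12, 0.045],
    [[0.009, -0.015, 0], -0.12, 0.045],
    [[0.009, -0.015, 0], -0.12, 0.045],
    [[0.009, -0.015, 0], -0.12, 0.045],
    [[0.009, -0.015, 0], -0.12, 0.045],
  ],
)

```text
time: 23.8
tcp_pos: [0.6169, -0.0138, 0.2097]
tool_rot: [0.765, 0.643, -0.014, 0.038]
wrist_force: [0.5, 0.7, -0.5]
gripper_width: 0.0452
```

```bash
python3 -c "
from h import *
st()"
```

```text
t 23.8 tcp [ 0.6169 -0.0138  0.2097] lean [ 0.0271 -0.0772] grasp [ 0.6184 -0.0179] jaw -9.9 w 0.0452 F [ 0.5  0.7 -0.5] q [-0.43  0.63  0.5   1.97 -0.37  0.6   0.12]
```

Call:
drive_tool(
  increments=[
    [[0, 0, 0], -0.12, 0.045],
    [[0, 0, 0], -0.12, 0.045],
    [[0, 0, 0], -0.12, 0.045],
    [[0, 0, 0], -0.12, 0.045],
    [[0, 0, 0], -0.12, 0.045],
    [[0, 0, 0], -0.12, 0.045],
    [[0, 0, 0], -0.12, 0.045],
    [[0, 0, 0], -0.12, 0.045],
    [[0, 0, 0], -0.12, 0.045],
    [[0, 0, 0], -0.12, 0.045],
  ],
)

```text
time: 24.63
tcp_pos: [0.6173, -0.0194, 0.2067]
tool_rot: [0.996, 0.074, -0.037, 0.026]
wrist_force: [0.2, 0.5, 1.0]
gripper_width: 0.0448
```

```bash
python3 -c "
from h import *
st()"
```

```text
t 24.63 tcp [ 0.6173 -0.0194  0.2067] lean [-0.0708 -0.0582] grasp [ 0.6135 -0.0226] jaw -81.5 w 0.0448 F [0.2 0.5 1. ] q [-0.6   0.78  0.87  1.93 -0.69  0.85 -0.79]
```

Call:
drive_tool(
  increments=[
    [[-0.005, -0.03, 0], -0.11, 0.045],
    [[-0.006, -0.03, 0], -0.11, 0.045],
    [[-0.006, -0.025, -0.01], 0, 0.045],
    [[0, -0.005, -0.035], 0, 0.045],
    [[0, 0, -0.035], 0, 0.045],
    [[0, 0, 0], 0, 0.045],
    [[0, 0, 0], 0, 0.045],
    [[0, 0, 0], 0, 0.045],
    [[0, 0, 0], 0, 0.045],
    [[0, 0, 0], 0, 0.045],
  ],
)

```text
time: 25.47
tcp_pos: [0.6003, -0.112, 0.1254]
tool_rot: [0.998, -0.044, -0.04, 0.026]
wrist_force: [0.4, 0.1, 0.0]
gripper_width: 0.0451
```

Call:
drive_tool(
  increments=[
    [[0, 0, 0], 0, 0.045],
    [[0, 0, 0], 0, 0.045],
    [[0, 0, 0], 0, 0.045],
    [[0, 0, 0], 0, 0.045],
    [[0, 0, 0], 0, 0.045],
    [[0, 0, 0], 0, 0.045],
    [[0, 0, 0], 0, 0.045],
    [[0, 0, 0], 0, 0.045],
    [[0, 0, 0], 0, 0.045],
    [[0, 0, 0], 0, 0.045],
  ],
)

```text
time: 26.3
tcp_pos: [0.6022, -0.1104, 0.1295]
tool_rot: [0.998, -0.042, -0.037, 0.026]
wrist_force: [0.1, -0.9, 0.0]
gripper_width: 0.0454
```

```bash
python3 -c "
from h import *
st()"
```

```text
t 26.3 tcp [ 0.6022 -0.1104  0.1295] lean [-0.0758 -0.0479] grasp [ 0.5981 -0.113 ] jaw -94.8 w 0.0454 F [ 0.1 -0.9  0. ] q [-0.41  0.88  0.8   1.98 -0.84  0.74 -0.75]
```

Call:
drive_tool(
  increments=[
    [[0, 0, 0], 0, 0.045],
    [[0, 0, 0], 0, 0.045],
    [[0, 0, 0], 0, 0.045],
    [[0, 0, 0], 0, 0.045],
    [[0, 0, 0], 0, 0.045],
    [[0, 0, 0], 0, 0.045],
    [[0, 0, 0], 0, 0.045],
    [[0, 0, 0], 0, 0.045],
    [[0, 0, 0], 0, 0.045],
    [[0, 0, 0], 0, 0.045],
  ],
)

```text
time: 27.13
tcp_pos: [0.6021, -0.1105, 0.1292]
tool_rot: [0.998, -0.042, -0.037, 0.026]
wrist_force: [0.1, 0.0, 0.7]
gripper_width: 0.045
```

Call:
drive_tool(
  increments=[
    [[0, 0, 0], 0, 0.045],
    [[0, 0, 0], 0, 0.045],
    [[0, 0, 0], 0, 0.045],
    [[0, 0, 0], 0, 0.045],
    [[0, 0, 0], 0, 0.045],
    [[0, 0, 0], 0, 0.045],
    [[0, 0, 0], 0, 0.045],
    [[0, 0, 0], 0, 0.045],
    [[0, 0, 0], 0, 0.045],
    [[0, 0, 0], 0, 0.045],
  ],
)

```text
time: 27.97
tcp_pos: [0.6021, -0.1105, 0.1292]
tool_rot: [0.998, -0.042, -0.037, 0.026]
wrist_force: [-0.7, -0.0, -0.5]
gripper_width: 0.0447
```

Call:
drive_tool(
  increments=[
    [[0, 0, 0], 0, 0.045],
    [[0, 0, 0], 0, 0.045],
    [[0, 0, 0], 0, 0.045],
    [[0, 0, 0], 0, 0.045],
    [[0, 0, 0], 0, 0.045],
    [[0, 0, 0], 0, 0.045],
    [[0, 0, 0], 0, 0.045],
    [[0, 0, 0], 0, 0.045],
    [[0, 0, 0], 0, 0.045],
    [[0, 0, 0], 0, 0.045],
  ],
)

```text
time: 28.8
tcp_pos: [0.6021, -0.1105, 0.1292]
tool_rot: [0.998, -0.042, -0.037, 0.026]
wrist_force: [0.4, 0.2, -1.5]
gripper_width: 0.0451
```

Call:
drive_tool(
  increments=[
    [[0, 0, -0.02], 0, 0.045],
    [[0, 0, 0], 0, 0.045],
    [[0, 0, 0], 0, 0.045],
    [[0, 0, 0], 0, 0.045],
    [[0, 0, 0], 0, 0.045],
    [[0, 0, 0], 0, 0.045],
    [[0, 0, 0], 0, 0.045],
    [[0, 0, 0], 0, 0.045],
    [[0, 0, 0], 0, 0.045],
    [[0, 0, 0], 0, 0.045],
  ],
)

```text
time: 29.63
tcp_pos: [0.6031, -0.1111, 0.1122]
tool_rot: [0.998, -0.042, -0.036, 0.026]
wrist_force: [0.8, 0.4, 0.2]
gripper_width: 0.0448
```

Call:
drive_tool(
  increments=[
    [[0, 0, 0], 0, 0.045],
    [[0, 0, 0], 0, 0.045],
    [[0, 0, 0], 0, 0.045],
    [[0, 0, 0], 0, 0.045],
    [[0, 0, 0], 0, 0.045],
    [[0, 0, 0], 0, 0.045],
    [[0, 0, 0], 0, 0.045],
    [[0, 0, 0], 0, 0.045],
    [[0, 0, 0], 0, 0.045],
    [[0, 0, 0], 0, 0.045],
  ],
)

```text
time: 30.47
tcp_pos: [0.6031, -0.111, 0.1122]
tool_rot: [0.998, -0.042, -0.036, 0.026]
wrist_force: [-0.3, -0.4, -0.7]
gripper_width: 0.0447
```

Call:
drive_tool(
  increments=[
    [[0, 0, 0], 0, 0.045],
    [[0, 0, 0], 0, 0.045],
    [[0, 0, 0], 0, 0.045],
    [[0, 0, 0], 0, 0.045],
    [[0, 0, 0], 0, 0.045],
    [[0, 0, 0], 0, 0.045],
    [[0, 0, 0], 0, 0.045],
    [[0, 0, 0], 0, 0.045],
    [[0, 0, 0], 0, 0.045],
    [[0, 0, 0], 0, 0.045],
  ],
)

```text
time: 31.3
tcp_pos: [0.6031, -0.111, 0.1122]
tool_rot: [0.998, -0.042, -0.036, 0.026]
wrist_force: [-0.6, -0.1, -0.4]
gripper_width: 0.0453
```

```bash
python3 -c "
from h import *
st()"
```

```text
t 31.3 tcp [ 0.6031 -0.111   0.1122] lean [-0.0732 -0.0484] grasp [ 0.5991 -0.1136] jaw -94.9 w 0.0453 F [-0.6 -0.1 -0.4] q [-0.4   0.9   0.78  1.99 -0.87  0.71 -0.73]
```

Call:
drive_tool(
  increments=[
    [[0, 0, 0.03], 0, 0.045],
    [[0, 0, 0.03], 0, 0.045],
    [[0, 0, 0], 0, 0.045],
    [[0, 0, 0], 0, 0.045],
  ],
)

```text
time: 31.63
tcp_pos: [0.6023, -0.111, 0.1733]
tool_rot: [0.998, -0.042, -0.037, 0.026]
wrist_force: [-0.1, 0.5, -0.6]
gripper_width: 0.0447
```

Call:
drive_tool(
  increments=[
    [[0, 0, -0.03], 0, 0.045],
    [[0, 0, -0.03], 0, 0.045],
    [[0, 0, 0], 0, 0.045],
    [[0, 0, 0], 0, 0.045],
  ],
)

```text
time: 31.97
tcp_pos: [0.6033, -0.1108, 0.1124]
tool_rot: [0.998, -0.042, -0.035, 0.026]
wrist_force: [0.1, 0.2, -0.3]
gripper_width: 0.0453
```

Call:
drive_tool(
  increments=[
    [[0.03, 0, 0], 0, 0.045],
    [[0.03, 0, 0], 0, 0.045],
    [[0, 0, 0], 0, 0.045],
    [[0, 0, 0], 0, 0.045],
  ],
)

```text
time: 32.3
tcp_pos: [0.6636, -0.1118, 0.1151]
tool_rot: [0.998, -0.044, -0.037, 0.026]
wrist_force: [-0.8, -0.9, 0.7]
gripper_width: 0.0449
```

Call:
drive_tool(
  increments=[
    [[-0.03, 0, 0], 0, 0.045],
    [[-0.03, 0, 0], 0, 0.045],
    [[0, 0, 0], 0, 0.045],
    [[0, 0, 0], 0, 0.045],
  ],
)

```text
time: 32.63
tcp_pos: [0.6009, -0.1122, 0.118]
tool_rot: [0.998, -0.043, -0.036, 0.027]
wrist_force: [0.3, 0.3, -0.1]
gripper_width: 0.0454
```

```bash
python3 -c "
from h import *
st()"
```

```text
t 32.63 tcp [ 0.6009 -0.1122  0.118 ] lean [-0.0742 -0.0505] grasp [ 0.5969 -0.1149] jaw -95.0 w 0.0454 F [ 0.3  0.3 -0.1] q [-0.4   0.89  0.79  1.99 -0.86  0.71 -0.73]
```

Call:
drive_tool(
  increments=[
    [[0, 0, 0.035], 0, 0.06],
    [[0, 0, 0.04], 0, 0.06],
    [[-0.015, 0.02, 0.015], 0.1, 0.06],
    [[-0.02, 0.026, 0], 0.11, 0.06],
    [[-0.02, 0.026, 0], 0.11, 0.06],
    [[-0.02, 0.026, 0], 0.11, 0.06],
    [[-0.02, 0.026, 0], 0.11, 0.06],
    [[-0.02, 0.026, 0], 0.11, 0.06],
    [[-0.015, 0.018, 0], 0.1, 0.06],
    [[0, 0, 0], 0, 0.06],
  ],
)

```text
time: 33.47
tcp_pos: [0.4663, 0.0576, 0.2178]
tool_rot: [0.939, 0.34, -0.018, 0.04]
wrist_force: [-0.6, -0.8, 0.3]
gripper_width: 0.06
```

```bash
python3 -c "
from h import *
st()"
```

```text
t 33.47 tcp [0.4663 0.0576 0.2178] lean [-0.0073 -0.0866] grasp [0.4659 0.053 ] jaw -50.2 w 0.06 F [-0.6 -0.8  0.3] q [-0.81  0.56  0.77  2.27 -0.59  0.54 -0.47]
```

Call:
drive_tool(
  increments=[
    [[0.001, 0, -0.03], 0, 0.06],
    [[0.001, 0, -0.03], 0, 0.06],
    [[0, 0, -0.018], 0, 0.06],
    [[0, 0, 0], 0, 0.06],
    [[0, 0, 0], 0, 0.06],
  ],
)

```text
time: 33.88
tcp_pos: [0.4714, 0.0596, 0.1408]
tool_rot: [0.939, 0.34, -0.014, 0.039]
wrist_force: [0.4, -0.1, -0.0]
gripper_width: 0.0599
```

```bash
python3 -c "
from h import *
st()
m=np.hstack([cv2.resize(snap(n)['frame'][y:y+100,x:x+90],None,fx=4,fy=4,interpolation=cv2.INTER_CUBIC) for n,x,y in (('side',165,115),('top',180,170))])
cv2.imwrite('pics/p8.png',m)"
```

```text
t 33.88 tcp [0.4714 0.0596 0.1408] lean [ 0.0009 -0.0827] grasp [0.4715 0.0551] jaw -50.2 w 0.0599 F [ 0.4 -0.1 -0. ] q [-0.65  0.66  0.53  2.31 -0.76  0.35 -0.35]
```

View pics/p8.png

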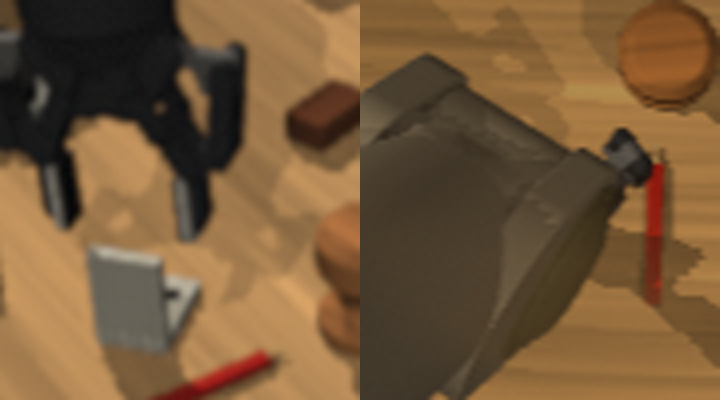

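Call:
drive_tool(
  increments=[
    [[-0.003, -0.001, -0.02], 0, 0.06],
    [[-0.002, 0, -0.02], 0, 0.06],
    [[0, 0, -0.006], 0, 0.06],
    [[0, 0, 0], 0, 0.025],
    [[0, 0, 0], 0, 0.025],
    [[0, 0, 0], 0, 0.025],
    [[0, 0, 0], 0, 0.025],
    [[0, 0, 0], 0, 0.025],
    [[0, 0, 0], 0, 0.025],
  ],
)

```text
time: 34.73
tcp_pos: [0.4709, 0.0589, 0.1028]
tool_rot: [0.94, 0.34, -0.007, 0.04]
wrist_force: [1.4, 0.9, -2.8]
gripper_width: 0.0395
```

```bash
python3 -c "
from h import *
st()"
```

```text
t 34.73 tcp [0.4709 0.0589 0.1028] lean [ 0.0136 -0.0798] grasp [0.4716 0.0546] jaw -50.3 w 0.0395 F [ 1.4  0.9 -2.8] q [-0.54  0.71  0.38  2.33 -0.85  0.22 -0.28]
```

Call:
drive_tool(
  increments=[
    [[0, 0, 0.01], 0, 0.025],
    [[0, 0, 0.025], 0, 0.025],
    [[0, 0, 0.04], 0, 0.025],
    [[0, 0, 0.03], 0, 0.025],
    [[0, 0, 0], 0, 0.025],
  ],
)

```text
time: 35.15
tcp_pos: [0.4702, 0.0578, 0.2118]
tool_rot: [0.94, 0.339, -0.009, 0.04]
wrist_force: [0.4, 0.0, -2.2]
gripper_width: 0.0387
```

```bash
python3 -c "
from h import *
st()
m=np.hstack([cv2.resize(snap(n)['frame'][y:y+120,x:x+100],None,fx=4,fy=4,interpolation=cv2.INTER_CUBIC) for n,x,y in (('side',160,90),('top',180,150))])
cv2.imwrite('pics/p9.png',m)"
```

```text
t 35.15 tcp [0.4702 0.0578 0.2118] lean [ 0.0093 -0.0815] grasp [0.4707 0.0534] jaw -50.4 w 0.0387 F [ 0.4  0.  -2.2] q [-0.8   0.57  0.76  2.28 -0.63  0.52 -0.44]
```

View pics/p9.png

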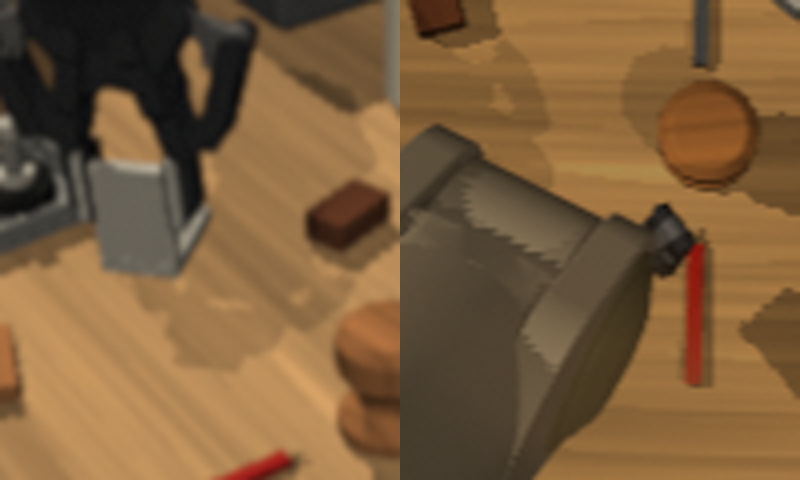

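Call:
drive_tool(
  increments=[
    [[0, -0.02, 0.005], -0.05, 0.025],
    [[0, -0.032, 0], -0.07, 0.025],
    [[0, -0.035, 0], -0.07, 0.025],
    [[0, -0.035, 0], -0.07, 0.025],
    [[0, -0.035, 0], -0.07, 0.025],
    [[0, -0.035, 0], -0.07, 0.025],
    [[-0.01, -0.03, 0], -0.07, 0.025],
    [[-0.012, -0.03, 0], -0.07, 0.025],
    [[-0.012, -0.03, 0], -0.07, 0.025],
    [[-0.012, -0.025, 0], -0.04, 0.025],
  ],
)

```text
time: 36.08
tcp_pos: [0.4175, -0.2565, 0.2025]
tool_rot: [0.999, 0.011, -0.029, 0.031]
wrist_force: [0.2, -0.3, -2.1]
gripper_width: 0.0392
```

```bash
python3 -c "
from h import *
st()"
```

```text
t 36.08 tcp [ 0.4175 -0.2565  0.2025] lean [-0.057  -0.0617] grasp [ 0.4145 -0.2599] jaw -88.7 w 0.0392 F [ 0.2 -0.3 -2.1] q [-0.15  0.63  0.83  2.25 -0.73  0.58 -0.33]
```

Call:
drive_tool(
  increments=[
    [[-0.008, -0.014, 0], 0, 0.025],
    [[-0.008, -0.012, 0], 0, 0.025],
    [[0, -0.003, -0.015], 0, 0.025],
    [[0, 0, -0.025], 0, 0.025],
    [[0, 0, -0.02], 0, 0.025],
    [[0, 0, 0], 0, 0.025],
  ],
)

```text
time: 36.58
tcp_pos: [0.3914, -0.2968, 0.1349]
tool_rot: [0.999, -0.001, -0.033, 0.031]
wrist_force: [-1.1, 1.2, -2.4]
gripper_width: 0.0387
```

```bash
python3 -c "
from h import *
st()
m=np.hstack([cv2.resize(snap(n)['frame'][y:y+150,x:x+130],None,fx=3,fy=3,interpolation=cv2.INTER_CUBIC) for n,x,y in (('side',230,230),('top',330,160))])
cv2.imwrite('pics/p10.png',m)"
```

```text
t 36.58 tcp [ 0.3914 -0.2968  0.1349] lean [-0.0669 -0.0617] grasp [ 0.3878 -0.3001] jaw -90.1 w 0.0387 F [-1.1  1.2 -2.4] q [ 0.07  0.72  0.64  2.28 -0.87  0.42 -0.15]
```

View pics/p10.png

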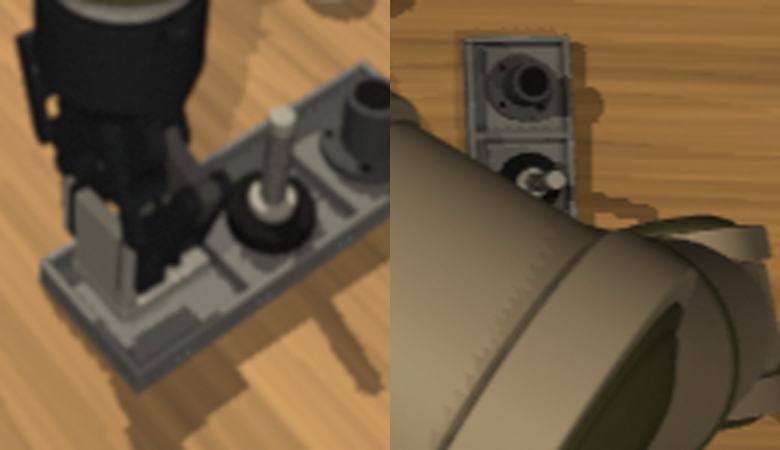

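Call:
drive_tool(
  increments=[
    [[0.005, 0.003, 0], 0.03, 0.025],
    [[0.004, 0.003, -0.01], 0, 0.025],
    [[0, 0, -0.008], 0, 0.025],
    [[0, 0, 0], 0, 0.025],
  ],
)

```text
time: 37.02
tcp_pos: [0.4028, -0.2907, 0.1197]
tool_rot: [0.999, 0.016, -0.031, 0.033]
wrist_force: [0.8, 0.2, -2.3]
gripper_width: 0.0393
```

```bash
python3 -c "
from h import *
st()"
```

```text
t 37.02 tcp [ 0.4028 -0.2907  0.1197] lean [-0.0607 -0.0662] grasp [ 0.3995 -0.2943] jaw -88.2 w 0.0393 F [ 0.8  0.2 -2.3] q [ 0.08  0.74  0.59  2.27 -0.9   0.38 -0.13]
```

Call:
drive_tool(
  increments=[
    [[-0.005, 0, -0.006], 0, 0.025],
    [[-0.001, 0, -0.004], 0, 0.025],
    [[0, 0, 0], 0, 0.025],
  ],
)

```text
time: 37.27
tcp_pos: [0.398, -0.2896, 0.1093]
tool_rot: [0.999, 0.017, -0.03, 0.033]
wrist_force: [0.2, 0.1, -1.2]
gripper_width: 0.0391
```

Call:
drive_tool(
  increments=[
    [[-0.001, 0, -0.003], 0, 0.025],
  ],
)

```text
time: 37.35
tcp_pos: [0.3974, -0.2897, 0.1065]
tool_rot: [0.999, 0.018, -0.03, 0.033]
wrist_force: [0.1, 0.3, -1.3]
gripper_width: 0.0388
```

```bash
python3 -c "
from h import *
st()"
```

```text
t 37.35 tcp [ 0.3974 -0.2897  0.1065] lean [-0.0588 -0.0665] grasp [ 0.3943 -0.2933] jaw -88.0 w 0.0388 F [ 0.1  0.3 -1.3] q [ 0.12  0.74  0.53  2.29 -0.94  0.33 -0.09]
```

Call:
drive_tool(
  increments=[
    [[0, 0, -0.002], 0, 0.025],
  ],
)

```text
time: 37.43
tcp_pos: [0.3971, -0.2899, 0.1046]
tool_rot: [0.999, 0.017, -0.03, 0.033]
wrist_force: [-6.7, -1.1, 19.4]
gripper_width: 0.0395
```

Contact at 19 N. I'll release and rise.

Call:
drive_tool(
  increments=[
    [[0, 0, 0.001], 0, 0.06],
    [[0, 0, 0], 0, 0.06],
    [[0, 0, 0], 0, 0.06],
    [[0, 0, 0.015], 0, 0.065],
    [[0, 0, 0.035], 0, 0.065],
    [[0, 0, 0.04], 0, 0.065],
    [[0, 0, 0.04], 0, 0.065],
    [[0, 0.03, 0.02], 0, 0.065],
    [[0, 0.038, 0], 0, 0.065],
    [[0, 0.038, 0], 0, 0.065],
  ],
)

```text
time: 38.27
tcp_pos: [0.3966, -0.1897, 0.2641]
tool_rot: [0.999, 0.011, -0.028, 0.035]
wrist_force: [1.7, 0.8, -0.1]
gripper_width: 0.0648
```

Call:
drive_tool(
  increments=[
    [[0.006, 0.038, 0], 0.05, 0.065],
    [[0.006, 0.038, 0], 0.05, 0.065],
    [[0.006, 0.038, 0], 0.05, 0.065],
    [[0.006, 0.038, 0], 0.05, 0.065],
    [[0.006, 0.038, 0], 0.05, 0.065],
    [[0.006, 0.038, 0], 0.05, 0.065],
    [[0, 0, 0], 0, 0.065],
  ],
)

```text
time: 38.85
tcp_pos: [0.4323, 0.056, 0.2661]
tool_rot: [0.985, 0.17, -0.02, 0.038]
wrist_force: [0.0, 0.2, 0.2]
gripper_width: 0.0647
```

```bash
python3 -c "
from h import *
st()
a=cv2.resize(snap('side')['frame'][60:372,70:400],None,fx=1.5,fy=1.5,interpolation=cv2.INTER_CUBIC)
b=cv2.resize(snap('top')['frame'][165:280,335:415],None,fx=3.5,fy=4,interpolation=cv2.INTER_CUBIC)
m=np.zeros((470,790,3),'uint8'); m[:a.shape[0],:a.shape[1]]=a[:470]; m[:b.shape[0],500:500+b.shape[1]]=b
cv2.imwrite('pics/p11.png',m)"
```

```text
t 38.85 tcp [0.4323 0.056  0.2661] lean [-0.026  -0.0806] grasp [0.4309 0.0516] jaw -70.4 w 0.0647 F [0.  0.2 0.2] q [-1.01  0.52  1.05  2.3  -0.6   0.69 -0.75]
```

View pics/p11.png

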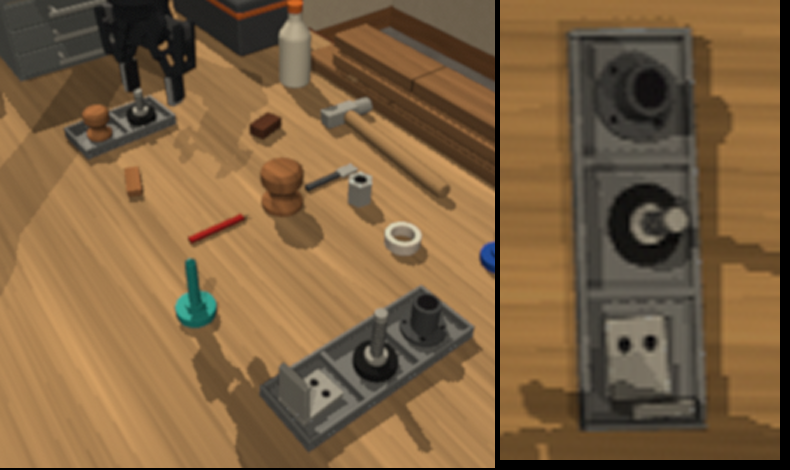

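All five parts stand in their compartments, and the large knob and nut are unmoved. I'll check numerically that the bracket lies flat, using the readings from this last picture: flat-leg far edge at raw (374.1, 244.5), upright top outer edge at (382.1, 269.5).

Run:
```python
from h import *
T=snap("top")
a=px2w(T,374.1,244.4,.013); b=px2w(T,382.0,269.4,.065); b2=px2w(T,382.0,265,.065)
print("far edge",a,"upright top outer",b,"inner",b2,"length",np.linalg.norm(a-b)if 0 else (a-b)[:2])
bb=px2w(T,*((np.array([665-500,0])/3.5+[335,0])[0],269.4),.062); 
t=lambda x,y,z: px2w(T,335+(x+.5)/3.5-.5,165+(y+.5)/4-.5,z)[:2].round(4)
print("flange stub",t(152,88,.05),"base",t(138,98,.013),"tall base",t(148,224,.017),"top",t(177,219,.09))
```

```text
far edge [ 0.44040867 -0.29231796  0.013     ] upright top outer [ 0.38449212 -0.29647024  0.065     ] inner [ 0.39441017 -0.29652641  0.065     ] length [0.05591655 0.00415228]
flange stub [ 0.576  -0.2925] base [ 0.574  -0.2928] tall base [ 0.4974 -0.2983] top [ 0.4974 -0.2974]
```

```bash
python3 -c "
from workcell import bot
print(bot.job_done())"
```

```text
the job is handed in; nothing more can be done
None
```

The job is handed in at about 39 s. The three-compartment tray holds the flange, the tall foot and the bracket, and the two-compartment tray holds the short foot and the small knob, each in its own compartment.

**Checks that passed:**
- The last pictures show all five parts standing upright, with the large knob and the nut left standing where they were.
- The tall foot's base and stem top measure within about 1 mm of each other in plan, and the flange's within 2 mm, so both stand upright.
- The bracket measures 55.9 mm from the far edge of its flat leg to the top of its upright leg, against 56 mm given, so it lies flat.
- The highest wrist force I saw was about 20 N, when the small knob and the bracket touched the tray floor.
- At the end the gripper was clear of everything, about 0.27 m up.

**Weaker points:**
- The two parts in the two-compartment tray were judged upright by eye only, not measured.
- The tall foot sits about 8 mm off the compartment's centre line, by the top camera, and clear of the walls.
- The tool crept to a lean of about 5 degrees during the moves. I tried to level it before the bracket, first by holding it still and then by moving it up and down and back and forth. Neither worked, so I gripped the bracket across its width to stay clear of the joint limits.

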